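# Weigh a small parcel on the beam scale

### The arm

A 6-joint arm with a two-finger parallel gripper is mounted at the origin on a cart in front of the work surface, level with it; the furniture and walls round the work are solid. World frame = base frame: x ahead of the robot, y to its left, z up, the work surface at z = 0. Lengths are in m, angles in rad, forces in N, time in s.
With the tool pointing down it reaches from about 0.3 to 0.85 m from the base axis. Payload 4.2 kg.
Tool frame: the origin (TCP) lies on the centre line of the jaws, within the pads' length; the fingertips stand 11 mm ahead of it and the grasp point (between the pads) lies 8 mm behind it; z points along the fingers, y is the line along which they close (so a half turn about z gives the same grasp; the last joint's range is limited). The gripper opens to 91 mm and grips with 3 to 60 N. Pads are 32 mm wide; open, the fingers measure 118 mm over their backs; the gripper's body (76 mm by 178 mm) begins 60 mm behind the grasp point.
Start: joints at [1.108, 0.32, 1.565, -0, 1.257, -0.02], TCP at [0.246, 0.52, 0.225] pointing down, gripper open.
Joint ranges: [-3.11, 3.11], [-0.84, 2.01], [0.21, 2.61], [-1.34, 4.49], [0.05, 2.63], [-2.56, 2.56]. Speed limits (rad/s): [2.57, 2.57, 3.14, 3.14, 3.14, 3.14].

### API

Orientations are given as a unit quaternion [x, y, z, w].
In Python, from workcell import robot, vision, finish_job gives the robot as it stands.
- The arm moves only by the tool carry_out, never from a script. Its argument "increments" is a list of rows, each an object with "dr": the turn, a rotation vector about the world's x, y, z in rad, a list of three; "xyz": the shift along the world's x, y, z in m, a list of three; "grip": the finger opening in m, from 0 to 0.0912. A call has 1 to 8 rows; each row shifts and turns the commanded pose from where the row before left it; what a row does not reach is not made up. A row lasts 1/10 s, in which the tool goes at most 50 mm and 8.59 degrees, less where a joint would pass 70% of its speed; a pose out of reach is approached as far as the arm can. A call with a gripper value outside its range is refused whole. The fingers move at their own pace and stop on an object; "force" is the grip in N (left out, the last holds). Time passes only in rows, so rows that do not move let the fingers close. It gives the time, the measured TCP pose, the force, the opening and the grip force at its end, in the units of the state.
- robot.state(): the state, without advancing time (a new reading comes with each control period).
- vision.camera(name): name is "side" or "top" or "wrist"; returns (picture, depth): 400x640x3 uint8, red, green, blue; 400x640 float32, m along the optical axis (not along the pixel's ray), 0 where there is no reading.
- vision.camera_params(name): a dict with "vertical_fov" (degrees; the focal length in pixels is half the picture's height over the tangent of half this angle, whatever the lens; pixels are square), "cx", "cy" (the principal point, pixels), "R" (3x3) and "t" (3): a world point X has camera coordinates R X + t. Camera axes: x right, y down, z forward; pixel columns grow to the right and rows downward; lengths in m; the calibration is good to about 2 mm. A picture is of the moment at which its call begins: read the wrist's pose just before it. camera_params takes no time and is no camera call; for the wrist camera it gives the pose at the moment of the call.
- finish_job(): hands the job in; it is judged then, once.
The state is a dict: "time_s": time; "joint_positions": joint angles; "qd": joint speeds; "tau": joint torques, N m; "tool_pos": TCP position; "ee_rot": TCP orientation; "wrist_force": force on the tool from outside, world axes, zero at the start; "torque": the same for the moment, N m; "width": finger opening in m; "gripper_force": force on a finger pad.
Only numpy, scipy, OpenCV 4.12 (cv2) and the standard library are available. Lean on these libraries where they do the work, as an engineer would, in place of code of your own. Each camera call takes 0.05 s, during which the arm holds its last target. There are 200 camera calls.

### The job

Weigh the small cardboard parcel: set it gently on the middle of the beam scale's round pan, lying flat on its base, and let go of it. Then slide the counterpoise along the beam by its finger knob, pushing lightly from the side (do not clamp it or lean on the scale), until the beam, left to itself, floats level and still with its pointer at the dark mark. Leave the other things on the table where they are.

Things in the scene. Friction and masses are not known exactly. Their poses are not given: they have to be found in the camera images.
- scale: mechanical beam scale, a heavy grey casting 88 mm wide, 400 mm long, that does not move. Origin on the table under its middle; y runs along the beam towards the pan, z up, -x is the graduated front. With its moving parts it stands at most 12 N from the gripper, summed over all contacts (so clamping the knob between the fingers is too much), and at most 12 N from the parcel
- beam (a joint): tilt of the beam, rad: 0 level, positive when the pan is high and the poise low, stops at -0.06 and 0.06. It swings freely, damped, and rests about 1.5 s after a touch. At rest and untouched, 1 mm of poise travel changes it by about 0.009 (poise outwards raises it) until a stop is met. A push on the knob itself tilts the beam (outward push: poise down), often to a stop: read it untouched
- poise (a joint): how far the counterpoise stands along the beam from its zero, away from the pan, m, 0 to 0.158; at 0 the empty scale balances. It stays where it is left; sliding takes about 0.4 to 0.6 N. It starts below 0.045; the place that balances the parcel depends on the parcel's weight (175 to 350 g) and lies between 0.065 and 0.145
- knob (a point): top centre of the counterpoise's finger knob, an upright dark steel cylinder of 14 mm diameter, its top 44 mm above the beam's centre line and 29 mm above the poise block (30 mm across the beam, 24 mm along it). With the beam level the knob's top is 129 mm above the table; it rises or sinks by the tilt times its distance from the fulcrum (60 mm + joint poise)
- fulcrum (a point): middle of the beam's pivot axis (parallel to the scale's x), 85 mm above the table, at y +55 mm in the scale's frame, between two uprights up to 98 mm high. The pan's centre is at y +135 mm; the beam's centre line passes through this point
- level_mark (a point): middle of the dark band, 9 mm high, on the white index plate behind the pointer at the poise end, y -194 mm in the scale's frame, 85 mm above the table; the plate reaches up to 110 mm. The pointer stands before the band when the beam is level
- pointer_tip (a point): tip of the pointer at the poise end of the beam, 266 mm from the fulcrum; height 85 mm when level
- pan_top (a point): centre of the round flat steel pan's upper face, 150 mm diameter, 130 mm above the table when the beam is level; a linkage keeps the pan level while it rises and sinks up to 5 mm with the beam (about 1 N moves the empty pan). Where on the pan a load lies makes no difference to the balance. z up
- pan: the same pan with its stem; origin 45 mm below the centre of its upper face
- parcel: plain cardboard box 64 x 110 x 50 mm (x, y, z) with a strip of clear tape and a small paper slip on top. Origin at the centre of its underside, z up; grasp it across its 64 mm width
- tape_clear: roll of parcel tape, 93 mm across, 48 mm high, lying flat in front of the scale; leave alone. Origin under its middle
- tape_masking: roll of masking tape, 100 mm across, 25 mm high, lying flat; leave alone. Origin under its middle
- notepad: blue notebook 154 x 102 x 14 mm; leave alone. Origin under its middle
Things that resemble listed ones, but are neither listed nor needed, are in the scene too. What is shaped like the parcel but green is not meant.

How it is judged:
By the outcome, as a careful person would: the job done as asked, in the order asked, and still so for the second after the job is handed in, with the robot touching nothing.
It also fails if it takes over 72 s, if anything falls off the work surface, if the arm or the gripper's body presses on something with over 40 N, if the wrist force passes 120 N, or if a joint passes its speed limit or range.

## Working session

There is one attempt and no reset: what is moved stays moved. The work goes in short steps, Python scripts to look and compute and a tool call to move; the robot and the scene stay as the last step left them, time stands still between calls to the robot, and variables do not carry over. Pictures are saved under pics/ and viewed, at most 10 in all, crops included, and the job is handed in when it is done.

Besides the shell and the picture viewer there is one more tool, called after "Emit:" by a JSON object that holds its "api" and its "payload", one argument or row to a line. carry_out: Moves the arm, as the interface text tells. Its arguments: {"type":"object","properties":{"increments":{"type":"array"},"force":{"type":"number"}},"required":["increments"]}

```bash
mkdir -p pics; cat > h.py <<'E'
import numpy as np, cv2, pickle
from workcell import robot, vision, finish_job
def shot(n,f=None):
    P=vision.camera_params(n); im,d=vision.camera(n)
    pickle.dump((im,d,P),open(f'{f or n}.pkl','wb'))
    cv2.imwrite(f'pics/{f or n}.png',im[:,:,::-1]); return im,d,P
def load(f): return pickle.load(open(f+'.pkl','rb'))
def foc(P): return 200/np.tan(np.radians(P['vertical_fov'])/2)
def cloud(d,P):
    v,u=np.mgrid[0:400,0:640]; f=foc(P)
    c=np.stack([(u-P['cx'])/f*d,(v-P['cy'])/f*d,d],-1)
    return (c-np.array(P['t']))@np.array(P['R'])
def proj(X,P):
    c=np.array(P['R'])@np.array(X)+P['t']; return foc(P)*c[:2]/c[2]+[P['cx'],P['cy']]
E
python3 - <<'E'
from h import *
for n in('side','top'):
    im,d,P=shot(n); print(n,P['vertical_fov'],np.round(-np.array(P['R']).T@P['t'],3),P['cx'],P['cy'])
a=np.vstack([load('side')[0][:,:,::-1],load('top')[0][:,:,::-1]])
cv2.imwrite('pics/both.png',cv2.resize(a,(480,600),interpolation=cv2.INTER_AREA))
print(robot.state())
E
```

```text
side 48.14412595262092 [ 0.801 -0.55   1.038] 329.62174450622825 199.30842574908493
top 49.04053268517068 [0.366 0.332 1.308] 318.79178638335793 199.40585006047695
{'time_s': 0.1, 'joint_positions': array([ 1.10802169e+00,  3.20201565e-01,  1.56550022e+00, -4.93184755e-06,
        1.25738352e+00, -1.99920253e-02]), 'qd': array([-0.00116407, -0.00227646, -0.00463799, -0.00024105, -0.00220327,
       -0.00043884]), 'tau': array([ 9.96375820e-04, -4.13331413e+01, -2.32509953e+01,  7.28087663e-02,
        4.21739789e-02, -7.08652601e-05]), 'tool_pos': array([0.24617681, 0.51918639, 0.22424156]), 'ee_rot': array([ 2.19586377e-01,  9.75592777e-01, -7.25251507e-04, -1.76129606e-04]), 'wrist_force': array([ 0.07478097, -0.24736584, -0.65956219]), 'torque': array([0.04172013, 0.01954973, 0.02195221]), 'gripper_force': 0.0, 'width': 0.09084467068854271}
```

View pics/top.png

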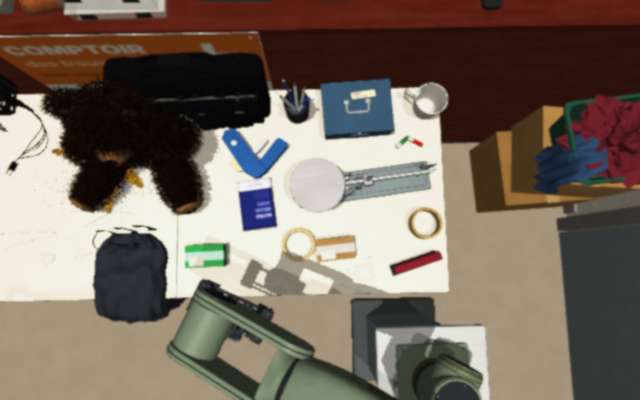

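View pics/side.png

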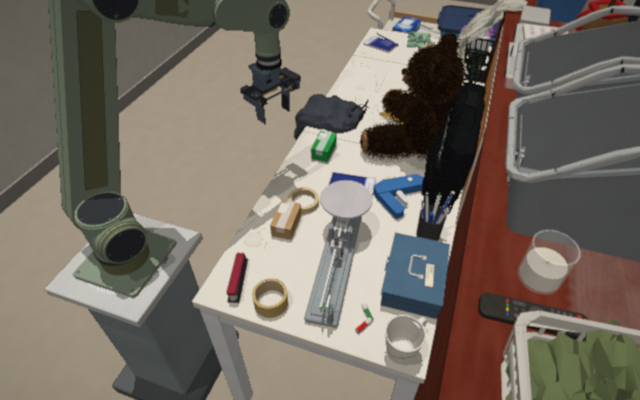

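The top view shows the pan centre at about (317,185), the pointer end of the beam near (435,167) and the brown parcel near (335,248). The green decoy is at (206,256). Next I measure these with the depth image.

```bash
python3 - <<'E'
from h import *
im,d,P=load('top'); W=cloud(d,P); z=W[...,2]
for n,(u0,u1,v0,v1,a,b) in dict(pan=(280,350,150,220,.12,.145),parcel=(312,362,230,266,.042,.06)).items():
    m=np.zeros(z.shape,bool); m[v0:v1,u0:u1]=1; m&=(z>a)&(z<b)
    p=W[m]; r=cv2.minAreaRect(p[:,:2].astype(np.float32)); print(n,len(p),np.median(p[:,2]),r, p.mean(0))
    v,u=np.nonzero(m); print(u.min(),u.max(),v.min(),v.max())
m=np.zeros(z.shape,bool); m[155:208,345:445]=1
b=m&(z>.03)&(z<.14)
base=m&(z>.01)&(z<.075)
for n,mm in(('base',base),('hi',m&(z>.1)),('beam',m&(z>.075)&(z<.095))):
    p=W[mm]
    if len(p)>5: print(n,len(p),cv2.minAreaRect(p[:,:2].astype(np.float32)),p.mean(0))
im2=cv2.resize(im[140:270,270:450],None,fx=4.4,fy=4.4,interpolation=cv2.INTER_CUBIC)
cv2.imwrite('pics/c1.png',im2[:,:,::-1])
E
```

```text
pan 2331 0.13154881387065348 ((0.5520055890083313, 0.32235485315322876), (0.14805610477924347, 0.1478792428970337), 25.471216201782227) [0.55176262 0.3228289  0.13156451]
290 344 158 212
parcel 866 0.04989007394405974 ((0.3792235255241394, 0.2735477685928345), (0.06399345397949219, 0.11071943491697311), 5.38786506652832) [0.37905318 0.27382049 0.04994554]
315 355 236 261
base 2106 ((0.5715513229370117, 0.11065566539764404), (0.2553933262825012, 0.1431102454662323), 86.25895690917969) [0.57547546 0.1076904  0.02723361]
hi 89 ((0.5402436256408691, 0.19259586930274963), (0.12471706420183182, 0.42850932478904724), 35.21049880981445) [0.53662045 0.16136913 0.36841996]
beam 301 ((0.5753344297409058, 0.11310295015573502), (0.06562763452529907, 0.2685439884662628), 5.814759254455566) [0.57642283 0.12651768 0.08785431]
```

View pics/c1.png

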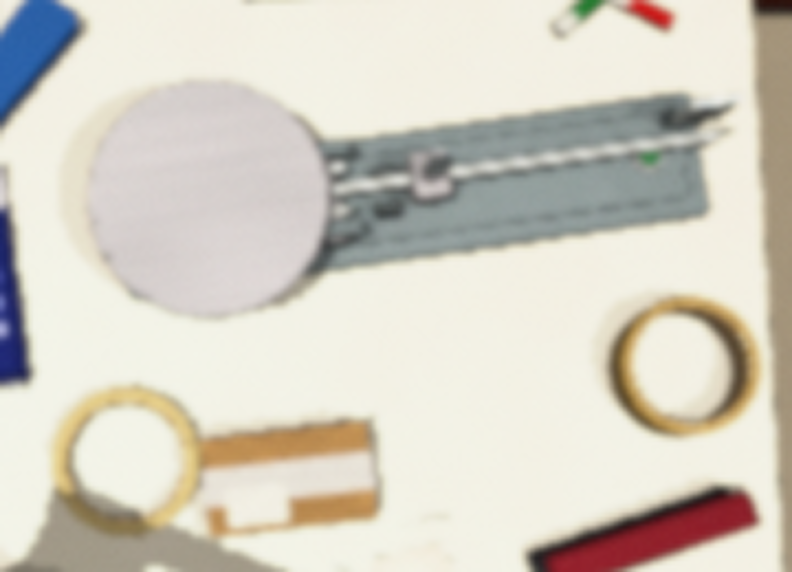

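Parcel: (0.379, 0.2735), top at 0.050, size 64 x 110 and yaw 5.4°, all as specified. Pan: (0.552, 0.322), 148 mm across, at 0.131. I'll move above the parcel.

Emit:
{"api": "carry_out", "payload": {
  "increments": [
    {"dr": [0,0,-0.13],"xyz": [0.0165,-0.031,-0.005]},
    {"dr": [0,0,-0.13],"xyz": [0.0165,-0.031,-0.005]},
    {"dr": [0,0,-0.13],"xyz": [0.0165,-0.031,-0.005]},
    {"dr": [0,0,-0.13],"xyz": [0.0165,-0.031,-0.01]},
    {"dr": [0,0,-0.13],"xyz": [0.0165,-0.031,-0.01]},
    {"dr": [0,0,-0.13],"xyz": [0.0165,-0.031,-0.01]},
    {"dr": [0,0,-0.13],"xyz": [0.0165,-0.031,-0.01]},
    {"dr": [0,0,-0.123],"xyz": [0.0165,-0.028,-0.01]}
  ]
}}

```text
schema error: expected keys dr, xyz, grip
```

Emit:
{"api": "carry_out", "payload": {
  "increments": [
    {"dr": [0,0,0],"xyz": [0,0,0]},
    {"dr": [0,0,0],"xyz": [0,0,0]}
  ]
}}

```text
schema error: expected keys dr, xyz, grip
```

```bash
cat >> h.py <<'E'
def st():
    s=robot.state(); R=cv2.Rodrigues
    from scipy.spatial.transform import Rotation as Ro
    M=Ro.from_quat(s['ee_rot']).as_matrix()
    print(round(s['time_s'],2),'tcp',s['tool_pos'].round(4),'y ang',np.degrees(np.arctan2(M[1,1],M[0,1])).round(2),'z',M[:,2].round(4),'F',s['wrist_force'].round(2),'w',round(s['width'],4),'g',round(s['gripper_force'],2))
E
python3 - <<'E'
from h import *
st()
im,d,P=shot('wrist','w1'); W=cloud(d,P); z=W[...,2]
m=(z>.043)&(z<.058)&(abs(W[...,0]-.379)<.06)&(abs(W[...,1]-.27)<.075)
n,l,s,c=cv2.connectedComponentsWithStats(m.astype(np.uint8)); k=1+s[1:,4].argmax()
p=W[l==k]; print(len(p),cv2.minAreaRect(p[:,:2].astype(np.float32)),p.mean(0),s[k])
E
```

```text
0.1 tcp [0.2462 0.5192 0.2242] y ang 64.63 z [-7.0e-04 -1.3e-03 -1.0e+00] F [ 0.07 -0.25 -0.66] w 0.0908 g 0.0
93 ((0.360204815864563, 0.32124415040016174), (0.017383893951773643, 0.015468730591237545), 8.197592735290527) [0.35756561 0.32446043 0.04886347] [213 309  19  10  93]
```

View pics/w1.png

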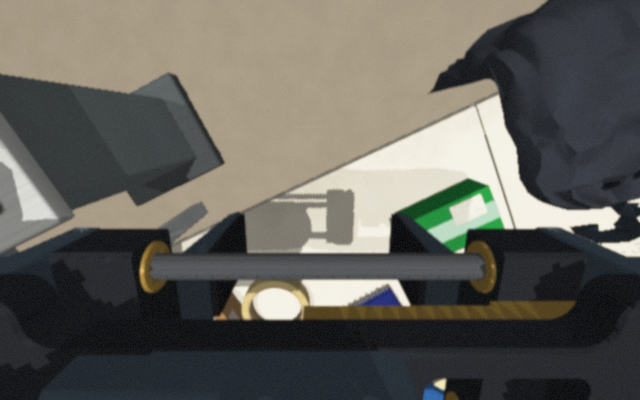

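The call was refused because every row needs "grip". The wrist view is still from the start pose, with the green decoy at (450,215) and the clear tape roll at (275,300).

Emit:
{"api": "carry_out", "payload": {
  "increments": [
    {"dr": [0,0,-0.13],"xyz": [0.0165,-0.031,-0.005],"grip": 0.091},
    {"dr": [0,0,-0.13],"xyz": [0.0165,-0.031,-0.005],"grip": 0.091},
    {"dr": [0,0,-0.13],"xyz": [0.0165,-0.031,-0.005],"grip": 0.091},
    {"dr": [0,0,-0.13],"xyz": [0.0165,-0.031,-0.01],"grip": 0.091},
    {"dr": [0,0,-0.13],"xyz": [0.0165,-0.031,-0.01],"grip": 0.091},
    {"dr": [0,0,-0.13],"xyz": [0.0165,-0.031,-0.01],"grip": 0.091},
    {"dr": [0,0,-0.13],"xyz": [0.0165,-0.031,-0.01],"grip": 0.091},
    {"dr": [0,0,-0.123],"xyz": [0.0165,-0.028,-0.01],"grip": 0.091}
  ]
}}

```text
time_s: 0.95
tool_pos: [0.3786, 0.273, 0.1595]
ee_rot: [0.675, 0.738, -0.0, 0.0]
wrist_force: [0.4, 0.3, -0.3]
width: 0.0909
gripper_force: 0.0
```

Emit:
{"api": "carry_out", "payload": {
  "increments": [
    {"dr": [0,0,0],"xyz": [0,0,0],"grip": 0.091},
    {"dr": [0,0,0],"xyz": [0,0,0],"grip": 0.091}
  ]
}}

```text
time_s: 1.15
tool_pos: [0.3784, 0.2743, 0.1598]
ee_rot: [0.673, 0.74, -0.0, -0.0]
wrist_force: [-0.0, -0.6, 0.3]
width: 0.0914
gripper_force: 0.0
```

```bash
python3 - <<'E'
from h import *
st()
im,d,P=shot('wrist','w2'); W=cloud(d,P); z=W[...,2]
m=(z>.043)&(z<.058)&(abs(W[...,0]-.379)<.06)&(abs(W[...,1]-.27)<.085)
n,l,s,c=cv2.connectedComponentsWithStats(m.astype(np.uint8)); k=1+s[1:,4].argmax()
p=W[l==k]; print(len(p),cv2.minAreaRect(p[:,:2].astype(np.float32)),p.mean(0),s[k])
E
```

```text
1.15 tcp [0.3784 0.2743 0.1598] y ang 5.4 z [-6.e-04  1.e-04 -1.e+00] F [-0.01 -0.64  0.29] w 0.0914 g 0.0
7220 ((0.3810962736606598, 0.27431803941726685), (0.06410957127809525, 0.11088492721319199), 5.4006028175354) [0.38073292 0.27756119 0.05117758] [ 286  140   69  111 7220]
```

View pics/w2.png

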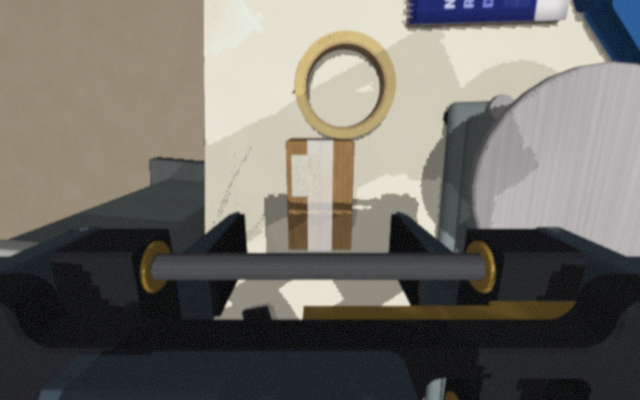

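The wrist view shows the parcel spanning (287–353, 140–250) between the open fingers, with the clear tape roll just beyond its end. I'm descending to TCP z 0.03 and gripping.

Emit:
{"api": "carry_out", "payload": {
  "increments": [
    {"dr": [0,0,0],"xyz": [0.0015,0,-0.03],"grip": 0.091},
    {"dr": [0,0,0],"xyz": [0,0,-0.03],"grip": 0.091},
    {"dr": [0,0,0],"xyz": [0,0,-0.03],"grip": 0.091},
    {"dr": [0,0,0],"xyz": [0,0,-0.025],"grip": 0.091},
    {"dr": [0,0,0],"xyz": [0,0,-0.015],"grip": 0.091},
    {"dr": [0,0,0],"xyz": [0,0,0],"grip": 0.055},
    {"dr": [0,0,0],"xyz": [0,0,0],"grip": 0.055},
    {"dr": [0,0,0],"xyz": [0,0,0],"grip": 0.055}
  ],
  "force": 15
}}

```text
time_s: 2.0
tool_pos: [0.3805, 0.2756, 0.031]
ee_rot: [0.672, 0.74, 0.001, 0.0]
wrist_force: [-0.6, 0.0, -0.4]
width: 0.0695
gripper_force: 0.0
```

Emit:
{"api": "carry_out", "payload": {
  "increments": [
    {"dr": [0,0,0],"xyz": [0,0,0],"grip": 0.055},
    {"dr": [0,0,0],"xyz": [0,0,0],"grip": 0.055},
    {"dr": [0,0,0],"xyz": [0,0,0],"grip": 0.055}
  ]
}}

```text
time_s: 2.3
tool_pos: [0.3805, 0.2753, 0.0311]
ee_rot: [0.673, 0.74, 0.001, 0.0]
wrist_force: [-1.7, 1.3, 5.9]
width: 0.0641
gripper_force: 15.0
```

Emit:
{"api": "carry_out", "payload": {
  "increments": [
    {"dr": [0,0,0],"xyz": [0,0,0.01],"grip": 0.055},
    {"dr": [0,0,0],"xyz": [-0.01,0,0.02],"grip": 0.055},
    {"dr": [0,0,0],"xyz": [-0.01,0,0.025],"grip": 0.055},
    {"dr": [0,0,0],"xyz": [0,0,0.03],"grip": 0.055},
    {"dr": [0,0,0],"xyz": [0,0,0.03],"grip": 0.055},
    {"dr": [0,0,0],"xyz": [0,0,0.03],"grip": 0.055},
    {"dr": [0,0,0],"xyz": [0,0,0.015],"grip": 0.055},
    {"dr": [0,0,0],"xyz": [0.02,0.005,0],"grip": 0.055}
  ]
}}

```text
time_s: 3.1
tool_pos: [0.379, 0.2792, 0.1928]
ee_rot: [0.672, 0.74, 0.001, 0.0]
wrist_force: [0.8, 0.5, -2.3]
width: 0.0639
gripper_force: 15.0
```

Emit:
{"api": "carry_out", "payload": {
  "increments": [
    {"dr": [0,0,0],"xyz": [0.025,0.006,0],"grip": 0.055},
    {"dr": [0,0,0],"xyz": [0.03,0.008,0],"grip": 0.055},
    {"dr": [0,0,0],"xyz": [0.03,0.008,0],"grip": 0.055},
    {"dr": [0,0,0],"xyz": [0.03,0.008,0],"grip": 0.055},
    {"dr": [0,0,0],"xyz": [0.03,0.008,0],"grip": 0.055},
    {"dr": [0,0,0],"xyz": [0.0265,0.0055,0],"grip": 0.055},
    {"dr": [0,0,0],"xyz": [0,0,0],"grip": 0.055},
    {"dr": [0,0,0],"xyz": [0,0,0],"grip": 0.055}
  ]
}}

```text
time_s: 3.9
tool_pos: [0.5509, 0.3224, 0.1893]
ee_rot: [0.673, 0.74, -0.001, -0.0]
wrist_force: [-0.2, 0.2, -2.9]
width: 0.0639
gripper_force: 15.0
```

```bash
python3 - <<'E'
from h import *
st()
im,d,P=shot('wrist','w3'); W=cloud(d,P); z=W[...,2]
cv2.imwrite('pics/w3.png',im[:,:,::-1])
m=(z>.12)&(z<.145)&(np.hypot(W[...,0]-.552,W[...,1]-.322)<.085)
p=W[m];print(len(p),np.median(p[:,2]))
# circle fit from pan edge? bounding
A=cv2.minEnclosingCircle(p[:,:2].astype(np.float32));print(A)
m=(z>.19)&(z<.23)&(np.hypot(W[...,0]-.552,W[...,1]-.322)<.085)
print(np.median(W[m],0),W[m].min(0),W[m].max(0))
# scale & knob from side
im,d,P=shot('side','s2'); W=cloud(d,P); z=W[...,2]
m=(z>.1)&(z<.135)&(abs(W[...,0]-.575)<.05)&(W[...,1]<.24)&(W[...,1]>.0)
p=W[m]; print(len(p)); 
for q in p[np.argsort(-p[:,2])][:25]: print(q.round(4))
u,v=proj([.575,.19,.1],P).astype(int)
c=im[max(v-45,0):v+105,u-90:u+90]; print(u,v)
cv2.imwrite('pics/s2c.png',cv2.resize(c[:,:,::-1],None,fx=4,fy=4,interpolation=cv2.INTER_CUBIC))
E
```

```text
3.9 tcp [0.5509 0.3224 0.1893] y ang 5.41 z [-0.0021 -0.0013 -1.    ] F [-0.16  0.16 -2.85] w 0.0639 g 14.99
7264 0.13349948893425484
((0.5543379187583923, 0.32371750473976135), 0.0746677815914154)
[0.54973112 0.34433356 0.20937184] [0.50638108 0.29163261 0.19002649] [0.59410855 0.3792812  0.22999868]
66
[0.5699 0.182  0.128 ]
[0.573  0.173  0.1271]
[0.5803 0.1763 0.1262]
[0.5716 0.1771 0.126 ]
[0.5738 0.1707 0.1259]
[0.5766 0.179  0.1259]
[0.5752 0.175  0.1257]
[0.574  0.1784 0.1255]
[0.579  0.1803 0.1254]
[0.569  0.1767 0.1254]
[0.5701 0.1736 0.1252]
[0.5728 0.1819 0.1252]
[0.5753 0.1831 0.1249]
[0.5716 0.1856 0.1247]
[0.5676 0.1809 0.1243]
[0.5776 0.1845 0.1242]
[0.5783 0.1741 0.1239]
[0.5771 0.1775 0.1237]
[0.5703 0.1732 0.1217]
[0.5752 0.1752 0.1214]
[0.5662 0.177  0.1198]
[0.5797 0.1785 0.1194]
[0.5741 0.1702 0.1184]
[0.5779 0.1756 0.1178]
[0.5729 0.1739 0.1178]
337 240
```

View pics/s2c.png

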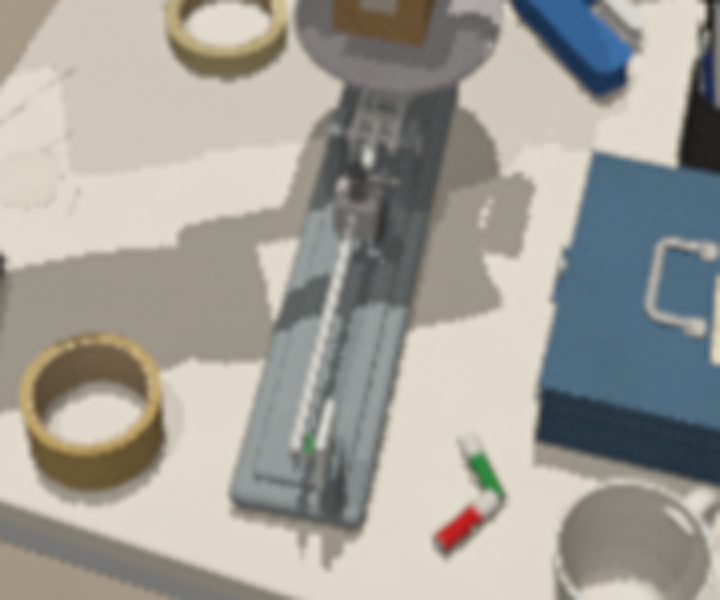

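From the side view, the knob is near (360,180) in the crop, about (0.574, 0.178, 0.127) in world. The poise is therefore roughly 6 mm out, and the parcel is over the pan. I'll lower it slowly.

Emit:
{"api": "carry_out", "payload": {
  "increments": [
    {"dr": [0,0,0],"xyz": [0.002,0,-0.01],"grip": 0.055},
    {"dr": [0,0,0],"xyz": [0,0,-0.008],"grip": 0.055},
    {"dr": [0,0,0],"xyz": [0,0,-0.004],"grip": 0.055},
    {"dr": [0,0,0],"xyz": [0,0,-0.002],"grip": 0.055},
    {"dr": [0,0,0],"xyz": [0,0,-0.002],"grip": 0.055},
    {"dr": [0,0,0],"xyz": [0,0,-0.001],"grip": 0.055},
    {"dr": [0,0,0],"xyz": [0,0,-0.001],"grip": 0.055},
    {"dr": [0,0,0],"xyz": [0,0,0],"grip": 0.055}
  ]
}}

```text
time_s: 4.8
tool_pos: [0.5534, 0.3231, 0.162]
ee_rot: [0.673, 0.74, 0.0, 0.0]
wrist_force: [0.4, 0.7, -2.3]
width: 0.064
gripper_force: 15.0
```

Emit:
{"api": "carry_out", "payload": {
  "increments": [
    {"dr": [0,0,0],"xyz": [0,0,-0.001],"grip": 0.055},
    {"dr": [0,0,0],"xyz": [0,0,-0.001],"grip": 0.055},
    {"dr": [0,0,0],"xyz": [0,0,0],"grip": 0.055}
  ]
}}

```text
time_s: 5.1
tool_pos: [0.5534, 0.3231, 0.1599]
ee_rot: [0.673, 0.74, -0.0, 0.0]
wrist_force: [0.2, 1.2, -1.7]
width: 0.0641
gripper_force: 15.0
```

Emit:
{"api": "carry_out", "payload": {
  "increments": [
    {"dr": [0,0,0],"xyz": [0,0,-0.001],"grip": 0.055},
    {"dr": [0,0,0],"xyz": [0,0,-0.001],"grip": 0.055},
    {"dr": [0,0,0],"xyz": [0,0,0],"grip": 0.055},
    {"dr": [0,0,0],"xyz": [0,0,0],"grip": 0.055}
  ]
}}

```text
time_s: 5.5
tool_pos: [0.5533, 0.323, 0.1579]
ee_rot: [0.673, 0.74, -0.0, -0.0]
wrist_force: [0.2, 0.3, -2.1]
width: 0.064
gripper_force: 15.0
```

Emit:
{"api": "carry_out", "payload": {
  "increments": [
    {"dr": [0,0,0],"xyz": [0,0,-0.001],"grip": 0.055},
    {"dr": [0,0,0],"xyz": [0,0,0],"grip": 0.055},
    {"dr": [0,0,0],"xyz": [0,0,0],"grip": 0.055}
  ]
}}

```text
time_s: 5.8
tool_pos: [0.5534, 0.323, 0.1569]
ee_rot: [0.673, 0.74, 0.0, 0.0]
wrist_force: [1.0, -0.7, -2.5]
width: 0.0639
gripper_force: 15.0
```

Emit:
{"api": "carry_out", "payload": {
  "increments": [
    {"dr": [0,0,0],"xyz": [0,0,-0.0005],"grip": 0.055},
    {"dr": [0,0,0],"xyz": [0,0,0],"grip": 0.055},
    {"dr": [0,0,0],"xyz": [0,0,0],"grip": 0.055}
  ]
}}

```text
time_s: 6.1
tool_pos: [0.5534, 0.3231, 0.1565]
ee_rot: [0.673, 0.74, 0.0, 0.0]
wrist_force: [0.1, -0.6, -2.6]
width: 0.0637
gripper_force: 15.0
```

```bash
python3 - <<'E'
from h import *
st()
im,d,P=shot('wrist','w4'); W=cloud(d,P); z=W[...,2]
m=(z>.115)&(z<.145)&(np.hypot(W[...,0]-.552,W[...,1]-.322)<.085)
p=W[m];print(len(p),np.median(p[:,2]));st()
E
```

```text
6.1 tcp [0.5534 0.3231 0.1565] y ang 5.44 z [ 1.e-04  0.e+00 -1.e+00] F [ 0.06 -0.65 -2.61] w 0.0637 g 14.99
9607 0.12632943709925232
6.15 tcp [0.5534 0.3231 0.1565] y ang 5.44 z [ 2.e-04  0.e+00 -1.e+00] F [-0.9   0.21 -2.65] w 0.064 g 14.99
```

Emit:
{"api": "carry_out", "payload": {
  "increments": [
    {"dr": [0,0,0],"xyz": [0,0,-0.0007],"grip": 0.055},
    {"dr": [0,0,0],"xyz": [0,0,0],"grip": 0.055},
    {"dr": [0,0,0],"xyz": [0,0,0],"grip": 0.055}
  ]
}}

```text
time_s: 6.45
tool_pos: [0.5534, 0.323, 0.1563]
ee_rot: [0.673, 0.74, 0.0, 0.0]
wrist_force: [-0.8, -1.2, 1.7]
width: 0.0642
gripper_force: 15.0
```

Emit:
{"api": "carry_out", "payload": {
  "increments": [
    {"dr": [0,0,0],"xyz": [0,0,-0.0007],"grip": 0.055},
    {"dr": [0,0,0],"xyz": [0,0,0],"grip": 0.055},
    {"dr": [0,0,0],"xyz": [0,0,0],"grip": 0.055}
  ]
}}

```text
time_s: 6.75
tool_pos: [0.5534, 0.3231, 0.1562]
ee_rot: [0.673, 0.74, 0.0, 0.0]
wrist_force: [-1.7, -2.0, 5.3]
width: 0.064
gripper_force: 15.0
```

The pan is on its stop. I'll ease back slightly, release and retreat upward.

Emit:
{"api": "carry_out", "payload": {
  "increments": [
    {"dr": [0,0,0],"xyz": [0,0,0.0009],"grip": 0.055},
    {"dr": [0,0,0],"xyz": [0,0,0],"grip": 0.055},
    {"dr": [0,0,0],"xyz": [0,0,0],"grip": 0.07},
    {"dr": [0,0,0],"xyz": [0,0,0],"grip": 0.089},
    {"dr": [0,0,0],"xyz": [0,0,0],"grip": 0.089},
    {"dr": [0,0,0],"xyz": [0,0,0],"grip": 0.089},
    {"dr": [0,0,0],"xyz": [0,0,0.01],"grip": 0.089},
    {"dr": [0,0,0],"xyz": [0,0,0.02],"grip": 0.089}
  ]
}}

```text
time_s: 7.55
tool_pos: [0.5526, 0.3226, 0.1852]
ee_rot: [0.673, 0.74, -0.002, -0.001]
wrist_force: [0.8, -0.4, -1.2]
width: 0.0891
gripper_force: 0.0
```

Emit:
{"api": "carry_out", "payload": {
  "increments": [
    {"dr": [0,0,0],"xyz": [0,0,0.03],"grip": 0.089},
    {"dr": [0,0,0],"xyz": [0,0,0.04],"grip": 0.089},
    {"dr": [0,0,0],"xyz": [0,-0.02,0.04],"grip": 0.06},
    {"dr": [0,0,0],"xyz": [0,-0.02,0.02],"grip": 0.03},
    {"dr": [0,0,0],"xyz": [0,-0.02,0],"grip": 0},
    {"dr": [0,0,0],"xyz": [0,-0.02,0],"grip": 0},
    {"dr": [0,0,0],"xyz": [0,0,0],"grip": 0},
    {"dr": [0,0,0],"xyz": [0,0,0],"grip": 0}
  ]
}}

```text
time_s: 8.35
tool_pos: [0.553, 0.2427, 0.315]
ee_rot: [0.673, 0.74, -0.001, -0.001]
wrist_force: [-1.1, -0.0, 0.2]
width: 0.0442
gripper_force: 0.0
```

```bash
python3 - <<'E'
from h import *
st()
im,d,P=shot('wrist','w5'); W=cloud(d,P); z=W[...,2]
imt,dt,Pt=shot('top','t5'); Wt=cloud(dt,Pt)
ims,ds,Ps=shot('side','s5'); Ws=cloud(ds,Ps)
for n,A in(('w',W),('t',Wt),('s',Ws)):
    z=A[...,2];near=np.hypot(A[...,0]-.553,A[...,1]-.322)<.085
    p=A[near&(z>.115)&(z<.145)]; q=A[near&(z>.168)&(z<.185)]
    print(n,len(p),len(q),np.median(p[:,2]) if len(p) else 0, cv2.minEnclosingCircle(p[:,:2].astype(np.float32)) if len(p) else 0,cv2.minAreaRect(q[:,:2].astype(np.float32)) if len(q) else 0, q[:,2].mean() if len(q) else 0)
    k=A[(z>.112)&(z<.14)&(abs(A[...,0]-.575)<.04)&(A[...,1]<.22)&(A[...,1]>.05)]; print('knob',len(k),np.median(k,0) if len(k) else 0, k.max(0) if len(k) else 0)
    b=A[(z>.076)&(z<.1)&(abs(A[...,0]-.59)<.04)&(A[...,1]<.15)&(A[...,1]>.03)]
    if len(b): print('beam',len(b),np.polyfit(b[:,1],b[:,0],1),np.polyfit(b[:,1],b[:,2],1))
E
python3 - <<'E'
import cv2,numpy as np
a=cv2.imread('pics/w5.png');b=cv2.imread('pics/t5.png')
b=cv2.resize(b[130:230,270:450],None,fx=3,fy=3,interpolation=cv2.INTER_CUBIC)
c=np.zeros((600,640,3),np.uint8); c[:300,:540]=b; c[300:]=cv2.resize(a,(480,300))[:, :640] if 0 else np.pad(cv2.resize(a,(480,300)),((0,0),(0,160),(0,0)))
cv2.imwrite('pics/c5.png',c)
E
```

```text
8.35 tcp [0.553  0.2427 0.315 ] y ang 5.39 z [-0.0016  0.     -1.    ] F [-1.11 -0.03  0.24] w 0.0442 g 0.0
w 5930 7207 0.12613758609470255 ((0.5543195009231567, 0.3233485817909241), 0.07495171576738358) ((0.5543621182441711, 0.32237863540649414), (0.06422401964664459, 0.10999877750873566), 5.310595989227295) 0.17627485879698954
knob 140 [0.57161386 0.1864164  0.13315757] [0.57937507 0.19099352 0.13581869]
beam 33 [-0.06735185  0.5868703 ] [-0.0244529   0.10250469]
t 1166 1020 0.12486529595839044 ((0.5523993372917175, 0.32255351543426514), 0.0750616192817688) ((0.5521853566169739, 0.3216905891895294), (0.064456045627594, 0.11039000004529953), 5.184664726257324) 0.17494828006918103
knob 0 0 0
beam 41 [-0.11817724  0.59132562] [-0.00728767  0.09661381]
s 943 655 0.12426631711639337 ((0.556508481502533, 0.3201946020126343), 0.07593479752540588) ((0.5548404455184937, 0.3209269046783447), (0.06532274186611176, 0.11715220659971237), 5.514732360839844) 0.17387892631716242
knob 40 [0.5744036  0.17823828 0.12790108] [0.57997617 0.18770993 0.13301423]
beam 60 [-0.13495274  0.59782878] [-0.01802993  0.09772927]
```

View pics/c5.png

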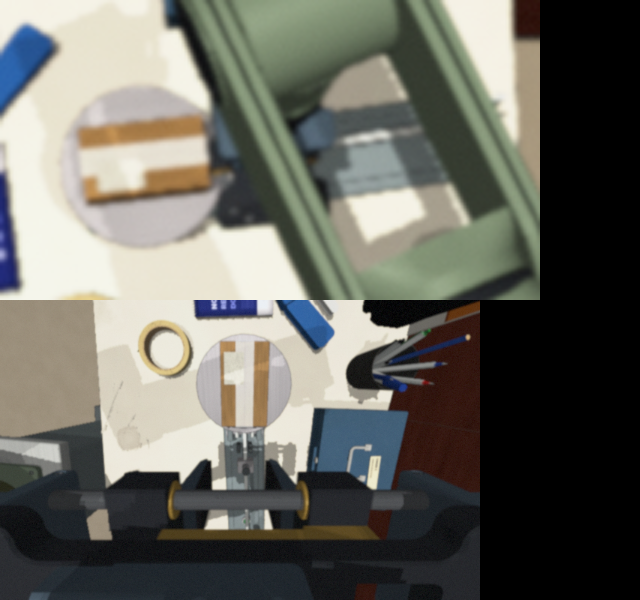

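The parcel lies flat and centred on the pan, within about 1 mm, and the pan is on its low stop. The plan is to turn the gripper so the fingers straddle the knob loosely along the beam. First I refine the beam yaw.

```bash
python3 - <<'E'
from h import *
im,d,P=load('top'); A=cloud(d,P); z=A[...,2]
for zl,zh in((.008,.045),(.012,.04)):
    m=(z>zl)&(z<zh)&(abs(A[...,0]-.585)<.065)&(A[...,1]<.22)&(A[...,1]>.03)
    p=A[m]; ys=np.arange(.05,.21,.01); lo=[];hi=[];yy=[]
    for y in ys:
        s=p[abs(p[:,1]-y)<.006]
        if len(s)>4: lo.append(s[:,0].min());hi.append(s[:,0].max());yy.append(y)
    print(np.polyfit(yy,lo,1),np.polyfit(yy,hi,1),np.round(np.array(hi)-lo,3))
print(robot.state()['joint_positions'].round(3))
E
```

```text
[-0.12635297  0.54900442] [-0.10873437  0.63555987] [0.088 0.087 0.09  0.086 0.089 0.086 0.088 0.089 0.088 0.088 0.088 0.102
 0.087 0.089 0.088 0.089]
[-0.12635297  0.54900442] [-0.12343493  0.6365049 ] [0.088 0.087 0.09  0.086 0.089 0.086 0.088 0.089 0.088 0.088 0.088 0.088
 0.087 0.089 0.088 0.089]
[0.396 0.329 1.326 0.    1.487 0.3  ]
```

Emit:
{"api": "carry_out", "payload": {
  "increments": [
    {"dr": [0,0,0.146],"xyz": [0.003,-0.01,0],"grip": 0.045},
    {"dr": [0,0,0.146],"xyz": [0.003,-0.01,0],"grip": 0.045},
    {"dr": [0,0,0.146],"xyz": [0.003,-0.01,0],"grip": 0.045},
    {"dr": [0,0,0.146],"xyz": [0.003,-0.01,-0.01],"grip": 0.045},
    {"dr": [0,0,0.146],"xyz": [0.003,-0.01,-0.01],"grip": 0.045},
    {"dr": [0,0,0.146],"xyz": [0.003,-0.01,-0.02],"grip": 0.045},
    {"dr": [0,0,0.146],"xyz": [0,0,-0.02],"grip": 0.045},
    {"dr": [0,0,0.146],"xyz": [0,0,-0.02],"grip": 0.045}
  ]
}}

```text
time_s: 9.3
tool_pos: [0.5714, 0.1835, 0.2348]
ee_rot: [0.15, 0.989, 0.0, -0.0]
wrist_force: [0.1, -0.2, 0.8]
width: 0.045
gripper_force: 0.0
```

Emit:
{"api": "carry_out", "payload": {
  "increments": [
    {"dr": [0,0,0.146],"xyz": [0,0,-0.02],"grip": 0.045},
    {"dr": [0,0,0.146],"xyz": [0,0,-0.015],"grip": 0.045},
    {"dr": [0,0,0.14],"xyz": [0,0,0],"grip": 0.045},
    {"dr": [0,0,0],"xyz": [0,0,0],"grip": 0.045},
    {"dr": [0,0,0],"xyz": [0,0,0],"grip": 0.045}
  ]
}}

```text
time_s: 9.8
tool_pos: [0.5716, 0.1837, 0.201]
ee_rot: [-0.061, 0.998, 0.0, 0.0]
wrist_force: [0.7, -0.4, -0.1]
width: 0.0448
gripper_force: 0.0
```

```bash
python3 - <<'E'
from h import *
st()
im,d,P=shot('wrist','w6'); A=cloud(d,P); z=A[...,2]
k=A[(z>.115)&(z<.145)&(abs(A[...,0]-.572)<.03)&(A[...,1]<.215)&(A[...,1]>.12)]
print(len(k)); 
if len(k): print(np.median(k,0),k.min(0),k.max(0),cv2.minAreaRect(k[:,:2].astype(np.float32)))
ims,ds,Ps=shot('side','s6'); A=cloud(ds,Ps); z=A[...,2]
k=A[(z>.112)&(z<.145)&(abs(A[...,0]-.572)<.03)&(A[...,1]<.215)&(A[...,1]>.12)]; print(len(k),np.median(k,0) if len(k) else 0)
u,v=proj([.575,.15,.12],Ps).astype(int)
c=cv2.resize(ims[v-60:v+60,u-60:u+60],None,fx=4,fy=4,interpolation=cv2.INTER_CUBIC)[:400]
cv2.imwrite('pics/c6.png',np.hstack([cv2.resize(im,(320,200)).repeat(2,0)[:400] if 0 else im[:,150:470],c])[:,:,::-1])
E
```

```text
9.8 tcp [0.5716 0.1837 0.201 ] y ang 96.99 z [ 2.e-04  3.e-04 -1.e+00] F [ 0.71 -0.44 -0.11] w 0.0448 g 0.0
296
[0.56934608 0.18252087 0.13314684] [0.56431376 0.1752448  0.11525339] [0.57792157 0.19022161 0.13594397] ((0.5709949731826782, 0.1827663630247116), (0.014352717436850071, 0.013591100461781025), 61.924598693847656)
40 [0.57403722 0.17854188 0.12667742]
```

View pics/c6.png

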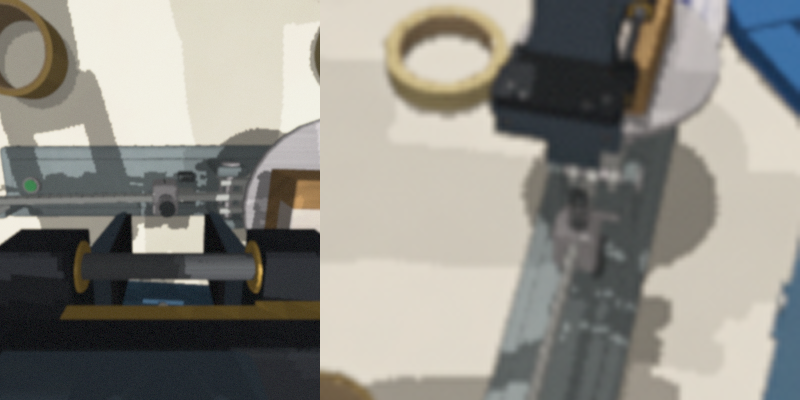

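The knob measures (0.571, 0.183), 14 mm wide with its top at 0.133, as expected. I'll descend to straddle it.

Emit:
{"api": "carry_out", "payload": {
  "increments": [
    {"dr": [0,0,0],"xyz": [0,0,-0.02],"grip": 0.045},
    {"dr": [0,0,0],"xyz": [0,0,-0.02],"grip": 0.045},
    {"dr": [0,0,0],"xyz": [0,0,-0.02],"grip": 0.045},
    {"dr": [0,0,0],"xyz": [0,0,-0.01],"grip": 0.045},
    {"dr": [0,0,0],"xyz": [0,0,-0.006],"grip": 0.045},
    {"dr": [0,0,0],"xyz": [0.001,-0.008,0],"grip": 0.045},
    {"dr": [0,0,0],"xyz": [0.0005,-0.004,0],"grip": 0.045},
    {"dr": [0,0,0],"xyz": [0.0005,-0.004,0],"grip": 0.045}
  ]
}}

```text
time_s: 10.7
tool_pos: [0.5741, 0.1667, 0.126]
ee_rot: [-0.062, 0.998, 0.0, 0.001]
wrist_force: [0.1, 0.7, 0.2]
width: 0.0447
gripper_force: 0.2
```

Emit:
{"api": "carry_out", "payload": {
  "increments": [
    {"dr": [0,0,0],"xyz": [0.0005,-0.004,0],"grip": 0.045},
    {"dr": [0,0,0],"xyz": [0.0005,-0.004,0],"grip": 0.045},
    {"dr": [0,0,0],"xyz": [0.0005,-0.004,0],"grip": 0.045},
    {"dr": [0,0,0],"xyz": [0.0005,-0.004,0],"grip": 0.045},
    {"dr": [0,0,0],"xyz": [0.0005,-0.004,0],"grip": 0.045},
    {"dr": [0,0,0],"xyz": [0.0005,-0.004,0],"grip": 0.045},
    {"dr": [0,0,0],"xyz": [0.0005,-0.004,0],"grip": 0.045},
    {"dr": [0,0,0],"xyz": [0.0005,-0.004,0],"grip": 0.045}
  ]
}}

```text
time_s: 11.5
tool_pos: [0.5774, 0.1347, 0.1249]
ee_rot: [-0.062, 0.998, 0.0, -0.0]
wrist_force: [-0.8, 0.4, 1.3]
width: 0.0452
gripper_force: 0.3
```

```bash
cat >> h.py <<'E'
F=np.array([.5623,.2434]); U=np.array([.1240,-.9923])
def scan(f):
    st(); s=robot.state(); print('tcp s',((s['tool_pos'][:2]-F)@U).round(4),'lat',((s['tool_pos'][:2]-F)@[U[1],-U[0]]).round(4))
    for n in('side','top'):
        im,d,P=shot(n,f+n); A=cloud(d,P); z=A[...,2]
        near=np.hypot(A[...,0]-.553,A[...,1]-.322)<.08
        c=np.abs((A[...,:2]-[.5535,.322])@np.array([[.9956,-.094],[.094,.9956]]).T)
        q=A[(c[...,0]<.026)&(c[...,1]<.048)&(z>.168)&(z<.188)]; p=A[near&(z>.115)&(z<.145)]
        print(n,'parcel top',len(q),q[:,2].mean().round(5) if len(q) else 0,'pan',len(p),np.median(p[:,2]).round(5) if len(p) else 0)
E
python3 - <<'E'
from h import *
scan('a')
im,d,P=load('aside'); u,v=proj([.58,.12,.12],P).astype(int)
cv2.imwrite('pics/a1.png',cv2.resize(im[v-75:v+75,u-90:u+90],None,fx=4,fy=4,interpolation=cv2.INTER_CUBIC)[:,:,::-1])
E
```

```text
11.5 tcp [0.5774 0.1347 0.1249] y ang 97.12 z [-2.e-04  1.e-04 -1.e+00] F [-0.82  0.38  1.28] w 0.0452 g 0.3
tcp s 0.1097 lat -0.0015
side parcel top 123 0.17431 pan 420 0.12406
top parcel top 710 0.17499 pan 1237 0.125
```

View pics/a1.png

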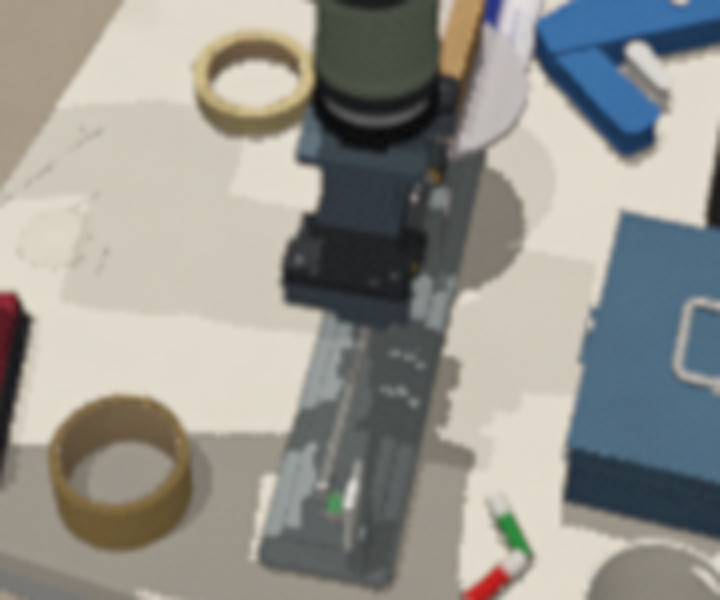

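Pushing works, and the view shows the gripper straddling the knob with the beam still at its low stop. I'll push on to about p = 80 mm.

Emit:
{"api": "carry_out", "payload": {
  "increments": [
    {"dr": [0,0,0],"xyz": [0.0005,-0.004,0],"grip": 0.045},
    {"dr": [0,0,0],"xyz": [0.0005,-0.004,0],"grip": 0.045},
    {"dr": [0,0,0],"xyz": [0.0005,-0.004,0],"grip": 0.045},
    {"dr": [0,0,0],"xyz": [0.0005,-0.004,0],"grip": 0.045},
    {"dr": [0,0,0],"xyz": [0.0005,-0.004,0],"grip": 0.045},
    {"dr": [0,0,0],"xyz": [0.0005,-0.004,0],"grip": 0.045},
    {"dr": [0,0,0],"xyz": [0.0005,-0.004,0],"grip": 0.045},
    {"dr": [0,0,0],"xyz": [0.0005,-0.004,0],"grip": 0.045}
  ]
}}

```text
time_s: 12.4
tool_pos: [0.5814, 0.1027, 0.1249]
ee_rot: [-0.062, 0.998, 0.0, 0.0]
wrist_force: [-0.0, 0.5, -0.1]
width: 0.045
gripper_force: 0.3
```

Emit:
{"api": "carry_out", "payload": {
  "increments": [
    {"dr": [0,0,0],"xyz": [0.0005,-0.004,0],"grip": 0.045},
    {"dr": [0,0,0],"xyz": [0.0005,-0.004,0],"grip": 0.045},
    {"dr": [0,0,0],"xyz": [0.0004,-0.003,0],"grip": 0.045},
    {"dr": [0,0,0],"xyz": [0.0003,-0.002,0],"grip": 0.045},
    {"dr": [0,0,0],"xyz": [0,0,0],"grip": 0.045}
  ]
}}

```text
time_s: 12.9
tool_pos: [0.5831, 0.0897, 0.1249]
ee_rot: [-0.062, 0.998, -0.0, -0.0]
wrist_force: [0.2, -0.4, -0.2]
width: 0.0451
gripper_force: 0.0
```

Emit:
{"api": "carry_out", "payload": {
  "increments": [
    {"dr": [0,0,0],"xyz": [-0.001,0.008,0],"grip": 0.045},
    {"dr": [0,0,0],"xyz": [0,0,0],"grip": 0.045},
    {"dr": [0,0,0],"xyz": [0,0,0],"grip": 0.045},
    {"dr": [0,0,0],"xyz": [0,0,0],"grip": 0.045},
    {"dr": [0,0,0],"xyz": [0,0,0],"grip": 0.045},
    {"dr": [0,0,0],"xyz": [0,0,0],"grip": 0.045}
  ]
}}

```text
time_s: 13.5
tool_pos: [0.5821, 0.098, 0.125]
ee_rot: [-0.062, 0.998, 0.0, -0.0]
wrist_force: [-0.6, -0.2, 0.4]
width: 0.0452
gripper_force: 0.0
```

```bash
python3 -c "
from h import *
scan('b')"
```

```text
13.5 tcp [0.5821 0.098  0.125 ] y ang 97.11 z [-1.e-04  1.e-04 -1.e+00] F [-0.55 -0.18  0.4 ] w 0.0452 g 0.0
tcp s 0.1467 lat -0.0016
side parcel top 175 0.17405 pan 426 0.12409
top parcel top 708 0.17496 pan 1238 0.12495
```

Emit:
{"api": "carry_out", "payload": {
  "increments": [
    {"dr": [0,0,0],"xyz": [0.0009,-0.007,0],"grip": 0.045},
    {"dr": [0,0,0],"xyz": [0.0005,-0.004,0],"grip": 0.045},
    {"dr": [0,0,0],"xyz": [0.0005,-0.004,0],"grip": 0.045},
    {"dr": [0,0,0],"xyz": [0.0004,-0.003,0],"grip": 0.045},
    {"dr": [0,0,0],"xyz": [0.0003,-0.0025,0],"grip": 0.045},
    {"dr": [0,0,0],"xyz": [0,0,0],"grip": 0.045},
    {"dr": [0,0,0],"xyz": [-0.001,0.008,0],"grip": 0.045},
    {"dr": [0,0,0],"xyz": [0,0,0],"grip": 0.045}
  ]
}}

```text
time_s: 14.4
tool_pos: [0.5836, 0.0865, 0.125]
ee_rot: [-0.062, 0.998, 0.0, 0.0]
wrist_force: [-0.1, -0.9, 0.5]
width: 0.0452
gripper_force: 0.0
```

Emit:
{"api": "carry_out", "payload": {
  "increments": [
    {"dr": [0,0,0],"xyz": [0,0,0],"grip": 0.045},
    {"dr": [0,0,0],"xyz": [0,0,0],"grip": 0.045},
    {"dr": [0,0,0],"xyz": [0,0,0],"grip": 0.045},
    {"dr": [0,0,0],"xyz": [0,0,0],"grip": 0.045},
    {"dr": [0,0,0],"xyz": [0,0,0],"grip": 0.045},
    {"dr": [0,0,0],"xyz": [0,0,0],"grip": 0.045}
  ]
}}

```text
time_s: 15.0
tool_pos: [0.5837, 0.0855, 0.125]
ee_rot: [-0.062, 0.998, 0.0, -0.0]
wrist_force: [1.1, -0.3, 0.4]
width: 0.0447
gripper_force: 0.0
```

```bash
python3 -c "
from h import *
scan('c')"
```

```text
15.0 tcp [0.5837 0.0855 0.125 ] y ang 97.11 z [-1.e-04  1.e-04 -1.e+00] F [ 1.11 -0.31  0.39] w 0.0447 g 0.0
tcp s 0.1593 lat -0.0016
side parcel top 200 0.17582 pan 449 0.12556
top parcel top 706 0.17675 pan 1236 0.12656
```

Tilt is now about -0.038, so the poise needs roughly 4 mm more outward.

Emit:
{"api": "carry_out", "payload": {
  "increments": [
    {"dr": [0,0,0],"xyz": [0.0008,-0.006,0],"grip": 0.045},
    {"dr": [0,0,0],"xyz": [0.0002,-0.002,0],"grip": 0.045},
    {"dr": [0,0,0],"xyz": [0.0003,-0.002,0],"grip": 0.045},
    {"dr": [0,0,0],"xyz": [0.0002,-0.0015,0],"grip": 0.045},
    {"dr": [0,0,0],"xyz": [0,0,0],"grip": 0.045},
    {"dr": [0,0,0],"xyz": [-0.0005,0.004,0],"grip": 0.045},
    {"dr": [0,0,0],"xyz": [-0.0005,0.004,0],"grip": 0.045},
    {"dr": [0,0,0],"xyz": [0,0,0],"grip": 0.045}
  ]
}}

```text
time_s: 15.9
tool_pos: [0.5841, 0.0828, 0.125]
ee_rot: [-0.062, 0.998, 0.0, -0.0]
wrist_force: [-0.0, -1.2, 0.3]
width: 0.0446
gripper_force: 0.0
```

Emit:
{"api": "carry_out", "payload": {
  "increments": [
    {"dr": [0,0,0],"xyz": [0,0,0],"grip": 0.045},
    {"dr": [0,0,0],"xyz": [0,0,0],"grip": 0.045},
    {"dr": [0,0,0],"xyz": [0,0,0],"grip": 0.045},
    {"dr": [0,0,0],"xyz": [0,0,0],"grip": 0.045},
    {"dr": [0,0,0],"xyz": [0,0,0],"grip": 0.045},
    {"dr": [0,0,0],"xyz": [0,0,0],"grip": 0.045},
    {"dr": [0,0,0],"xyz": [0,0,0],"grip": 0.045},
    {"dr": [0,0,0],"xyz": [0,0,0],"grip": 0.045}
  ]
}}

```text
time_s: 16.7
tool_pos: [0.5842, 0.082, 0.125]
ee_rot: [-0.062, 0.998, 0.0, 0.0]
wrist_force: [-0.0, 0.1, -0.6]
width: 0.0452
gripper_force: 0.0
```

```bash
python3 -c "
from h import *
scan('d')"
```

```text
16.7 tcp [0.5842 0.082  0.125 ] y ang 97.11 z [ 0.e+00  1.e-04 -1.e+00] F [-0.03  0.12 -0.62] w 0.0452 g 0.0
tcp s 0.1628 lat -0.0017
side parcel top 202 0.17731 pan 454 0.1275
top parcel top 710 0.17831 pan 1239 0.12816
```

Tilt is now about -0.018, so about 2 mm more.

Emit:
{"api": "carry_out", "payload": {
  "increments": [
    {"dr": [0,0,0],"xyz": [0.0008,-0.006,0],"grip": 0.045},
    {"dr": [0,0,0],"xyz": [0.0002,-0.002,0],"grip": 0.045},
    {"dr": [0,0,0],"xyz": [0.0002,-0.0018,0],"grip": 0.045},
    {"dr": [0,0,0],"xyz": [0,0,0],"grip": 0.045},
    {"dr": [0,0,0],"xyz": [0,0,0],"grip": 0.045},
    {"dr": [0,0,0],"xyz": [-0.0005,0.004,0],"grip": 0.045},
    {"dr": [0,0,0],"xyz": [-0.0005,0.004,0],"grip": 0.045},
    {"dr": [0,0,0],"xyz": [0,0,0],"grip": 0.045}
  ]
}}

```text
time_s: 17.6
tool_pos: [0.5843, 0.081, 0.125]
ee_rot: [-0.062, 0.998, 0.0, 0.0]
wrist_force: [-0.4, -0.3, 0.8]
width: 0.0451
gripper_force: 0.0
```

Emit:
{"api": "carry_out", "payload": {
  "increments": [
    {"dr": [0,0,0],"xyz": [0,0,0],"grip": 0.045},
    {"dr": [0,0,0],"xyz": [0,0,0],"grip": 0.045},
    {"dr": [0,0,0],"xyz": [0,0,0],"grip": 0.045},
    {"dr": [0,0,0],"xyz": [0,0,0],"grip": 0.045},
    {"dr": [0,0,0],"xyz": [0,0,0],"grip": 0.045},
    {"dr": [0,0,0],"xyz": [0,0,0],"grip": 0.045},
    {"dr": [0,0,0],"xyz": [0,0,0],"grip": 0.045},
    {"dr": [0,0,0],"xyz": [0,0,0],"grip": 0.045}
  ]
}}

```text
time_s: 18.4
tool_pos: [0.5843, 0.0802, 0.125]
ee_rot: [-0.062, 0.998, 0.0, -0.0]
wrist_force: [0.7, -0.8, 0.1]
width: 0.0447
gripper_force: 0.0
```

Emit:
{"api": "carry_out", "payload": {
  "increments": [
    {"dr": [0,0,0],"xyz": [0,0,0],"grip": 0.045},
    {"dr": [0,0,0],"xyz": [0,0,0],"grip": 0.045},
    {"dr": [0,0,0],"xyz": [0,0,0],"grip": 0.045},
    {"dr": [0,0,0],"xyz": [0,0,0],"grip": 0.045},
    {"dr": [0,0,0],"xyz": [0,0,0],"grip": 0.045}
  ]
}}

```text
time_s: 18.9
tool_pos: [0.5844, 0.0803, 0.125]
ee_rot: [-0.062, 0.998, 0.0, -0.0]
wrist_force: [-1.1, -0.2, -0.5]
width: 0.0452
gripper_force: 0.0
```

```bash
python3 -c "
from h import *
scan('e')"
```

```text
18.9 tcp [0.5844 0.0803 0.125 ] y ang 97.12 z [-0.e+00  1.e-04 -1.e+00] F [-1.12 -0.15 -0.5 ] w 0.0452 g 0.0
tcp s 0.1646 lat -0.0017
side parcel top 204 0.17811 pan 460 0.12822
top parcel top 719 0.17922 pan 1239 0.12907
```

Emit:
{"api": "carry_out", "payload": {
  "increments": [
    {"dr": [0,0,0],"xyz": [0.0008,-0.006,0],"grip": 0.045},
    {"dr": [0,0,0],"xyz": [0.0002,-0.002,0],"grip": 0.045},
    {"dr": [0,0,0],"xyz": [0.0001,-0.001,0],"grip": 0.045},
    {"dr": [0,0,0],"xyz": [0,0,0],"grip": 0.045},
    {"dr": [0,0,0],"xyz": [0,0,0],"grip": 0.045},
    {"dr": [0,0,0],"xyz": [-0.0005,0.004,0],"grip": 0.045},
    {"dr": [0,0,0],"xyz": [-0.0005,0.004,0],"grip": 0.045},
    {"dr": [0,0,0],"xyz": [0,0,0],"grip": 0.045}
  ]
}}

```text
time_s: 19.8
tool_pos: [0.5844, 0.08, 0.125]
ee_rot: [-0.062, 0.998, 0.0, -0.0]
wrist_force: [1.1, -0.3, 0.1]
width: 0.0449
gripper_force: 0.0
```

Emit:
{"api": "carry_out", "payload": {
  "increments": [
    {"dr": [0,0,0],"xyz": [0,0,0],"grip": 0.045},
    {"dr": [0,0,0],"xyz": [0,0,0],"grip": 0.045},
    {"dr": [0,0,0],"xyz": [0,0,0],"grip": 0.045},
    {"dr": [0,0,0],"xyz": [0,0,0],"grip": 0.045},
    {"dr": [0,0,0],"xyz": [0,0,0],"grip": 0.045},
    {"dr": [0,0,0],"xyz": [0,0,0],"grip": 0.045},
    {"dr": [0,0,0],"xyz": [0,0,0],"grip": 0.045},
    {"dr": [0,0,0],"xyz": [0,0,0],"grip": 0.045}
  ]
}}

```text
time_s: 20.6
tool_pos: [0.5845, 0.0792, 0.125]
ee_rot: [-0.062, 0.998, 0.0, 0.0]
wrist_force: [1.2, -0.2, -0.1]
width: 0.0452
gripper_force: 0.0
```

Emit:
{"api": "carry_out", "payload": {
  "increments": [
    {"dr": [0,0,0],"xyz": [0,0,0],"grip": 0.045},
    {"dr": [0,0,0],"xyz": [0,0,0],"grip": 0.045},
    {"dr": [0,0,0],"xyz": [0,0,0],"grip": 0.045},
    {"dr": [0,0,0],"xyz": [0,0,0],"grip": 0.045},
    {"dr": [0,0,0],"xyz": [0,0,0],"grip": 0.045}
  ]
}}

```text
time_s: 21.1
tool_pos: [0.5845, 0.0793, 0.125]
ee_rot: [-0.062, 0.998, 0.0, -0.0]
wrist_force: [-0.2, 0.3, 0.1]
width: 0.0448
gripper_force: 0.0
```

```bash
python3 -c "
from h import *
scan('f')
scan('f')"
```

```text
21.1 tcp [0.5845 0.0793 0.125 ] y ang 97.11 z [-0.e+00  1.e-04 -1.e+00] F [-0.16  0.33  0.08] w 0.0448 g 0.0
tcp s 0.1656 lat -0.0016
side parcel top 199 0.17837 pan 458 0.12866
top parcel top 715 0.17938 pan 1238 0.12948
21.2 tcp [0.5845 0.0793 0.125 ] y ang 97.12 z [-0.e+00  1.e-04 -1.e+00] F [ 0.42  0.3  -0.15] w 0.0447 g 0.0
tcp s 0.1656 lat -0.0017
side parcel top 206 0.17856 pan 456 0.12885
top parcel top 714 0.17936 pan 1241 0.12924
```

Emit:
{"api": "carry_out", "payload": {
  "increments": [
    {"dr": [0,0,0],"xyz": [0.0008,-0.006,0],"grip": 0.045},
    {"dr": [0,0,0],"xyz": [0.0002,-0.002,0],"grip": 0.045},
    {"dr": [0,0,0],"xyz": [0.0001,-0.0008,0],"grip": 0.045},
    {"dr": [0,0,0],"xyz": [0,0,0],"grip": 0.045},
    {"dr": [0,0,0],"xyz": [0,0,0],"grip": 0.045},
    {"dr": [0,0,0],"xyz": [-0.0005,0.004,0],"grip": 0.045},
    {"dr": [0,0,0],"xyz": [-0.0005,0.004,0],"grip": 0.045},
    {"dr": [0,0,0],"xyz": [0,0,0],"grip": 0.045}
  ]
}}

```text
time_s: 22.1
tool_pos: [0.5845, 0.0792, 0.1249]
ee_rot: [-0.062, 0.998, 0.0, -0.0]
wrist_force: [0.0, -0.2, -0.0]
width: 0.0455
gripper_force: 0.0
```

Emit:
{"api": "carry_out", "payload": {
  "increments": [
    {"dr": [0,0,0],"xyz": [0,0,0],"grip": 0.045},
    {"dr": [0,0,0],"xyz": [0,0,0],"grip": 0.045},
    {"dr": [0,0,0],"xyz": [0,0,0],"grip": 0.045},
    {"dr": [0,0,0],"xyz": [0,0,0],"grip": 0.045},
    {"dr": [0,0,0],"xyz": [0,0,0],"grip": 0.045},
    {"dr": [0,0,0],"xyz": [0,0,0],"grip": 0.045},
    {"dr": [0,0,0],"xyz": [0,0,0],"grip": 0.045},
    {"dr": [0,0,0],"xyz": [0,0,0],"grip": 0.045}
  ]
}}

```text
time_s: 22.9
tool_pos: [0.5846, 0.0784, 0.125]
ee_rot: [-0.062, 0.998, 0.0, -0.0]
wrist_force: [0.2, -0.8, 0.4]
width: 0.0447
gripper_force: 0.0
```

Emit:
{"api": "carry_out", "payload": {
  "increments": [
    {"dr": [0,0,0],"xyz": [0,0,0],"grip": 0.045},
    {"dr": [0,0,0],"xyz": [0,0,0],"grip": 0.045},
    {"dr": [0,0,0],"xyz": [0,0,0],"grip": 0.045},
    {"dr": [0,0,0],"xyz": [0,0,0],"grip": 0.045},
    {"dr": [0,0,0],"xyz": [0,0,0],"grip": 0.045}
  ]
}}

```text
time_s: 23.4
tool_pos: [0.5846, 0.0784, 0.125]
ee_rot: [-0.062, 0.998, 0.0, 0.0]
wrist_force: [0.1, 1.2, -0.2]
width: 0.045
gripper_force: 0.0
```

```bash
python3 -c "
from h import *
for i in range(4): scan('g')" | grep -v tcp
```

```text
side parcel top 204 0.17902 pan 459 0.12919
top parcel top 713 0.17983 pan 1237 0.12974
side parcel top 212 0.17891 pan 459 0.12887
top parcel top 714 0.17981 pan 1245 0.1298
side parcel top 205 0.17866 pan 456 0.12912
top parcel top 716 0.17995 pan 1242 0.12971
side parcel top 210 0.17905 pan 458 0.12914
top parcel top 719 0.17986 pan 1244 0.12975
```

Level to within about 0.001 rad. I'll withdraw straight up and verify.

Emit:
{"api": "carry_out", "payload": {
  "increments": [
    {"dr": [0,0,0],"xyz": [0,0,0.01],"grip": 0.045},
    {"dr": [0,0,0],"xyz": [0,0,0.02],"grip": 0.045},
    {"dr": [0,0,0],"xyz": [0,0,0.03],"grip": 0.045},
    {"dr": [0,0,0],"xyz": [0,0,0.04],"grip": 0.045},
    {"dr": [0,0,0],"xyz": [0,0,0.04],"grip": 0.045},
    {"dr": [0,0,0],"xyz": [-0.02,0,0.03],"grip": 0.045},
    {"dr": [0,0,0],"xyz": [-0.04,0,0],"grip": 0.045},
    {"dr": [0,0,0],"xyz": [-0.04,0,0],"grip": 0.045}
  ]
}}

```text
time_s: 24.6
tool_pos: [0.4841, 0.0785, 0.2967]
ee_rot: [-0.062, 0.998, 0.0, 0.002]
wrist_force: [-0.4, 0.7, 0.0]
width: 0.0449
gripper_force: 0.0
```

Emit:
{"api": "carry_out", "payload": {
  "increments": [
    {"dr": [0,0,0],"xyz": [-0.04,0,0],"grip": 0.045},
    {"dr": [0,0,0],"xyz": [-0.03,0,0],"grip": 0.045},
    {"dr": [0,0,0],"xyz": [0,0,0],"grip": 0.045},
    {"dr": [0,0,0],"xyz": [0,0,0],"grip": 0.045},
    {"dr": [0,0,0],"xyz": [0,0,0],"grip": 0.045},
    {"dr": [0,0,0],"xyz": [0,0,0],"grip": 0.045},
    {"dr": [0,0,0],"xyz": [0,0,0],"grip": 0.045},
    {"dr": [0,0,0],"xyz": [0,0,0],"grip": 0.045}
  ]
}}

```text
time_s: 25.4
tool_pos: [0.4151, 0.0784, 0.2947]
ee_rot: [-0.062, 0.998, 0.0, -0.0]
wrist_force: [0.3, -0.2, 0.2]
width: 0.045
gripper_force: 0.0
```

```bash
python3 -c "
from h import *
for i in range(3): scan('h')
im,d,P=load('hside'); u,v=proj([.585,.08,.1],P).astype(int)
cv2.imwrite('pics/h1.png',cv2.resize(im[v-90:v+60,u-80:u+80],None,fx=4,fy=4,interpolation=cv2.INTER_CUBIC)[:,:,::-1])"
```

```text
25.4 tcp [0.4151 0.0784 0.2947] y ang 97.1 z [-7.e-04 -0.e+00 -1.e+00] F [ 0.3  -0.15  0.19] w 0.045 g 0.0
tcp s 0.1454 lat 0.1666
side parcel top 434 0.17905 pan 913 0.129
top parcel top 715 0.17986 pan 1242 0.12975
25.5 tcp [0.4149 0.0785 0.2947] y ang 97.11 z [-5.e-04  0.e+00 -1.e+00] F [-0.32 -1.34  0.15] w 0.0451 g 0.0
tcp s 0.1454 lat 0.1668
side parcel top 439 0.17917 pan 916 0.12905
top parcel top 710 0.17993 pan 1240 0.12969
25.6 tcp [0.4147 0.0785 0.2949] y ang 97.12 z [-3.e-04  0.e+00 -1.e+00] F [-0.11  0.55 -0.43] w 0.0448 g 0.0
tcp s 0.1454 lat 0.1669
side parcel top 436 0.17889 pan 918 0.1289
top parcel top 717 0.17973 pan 1240 0.12978
```

View pics/h1.png

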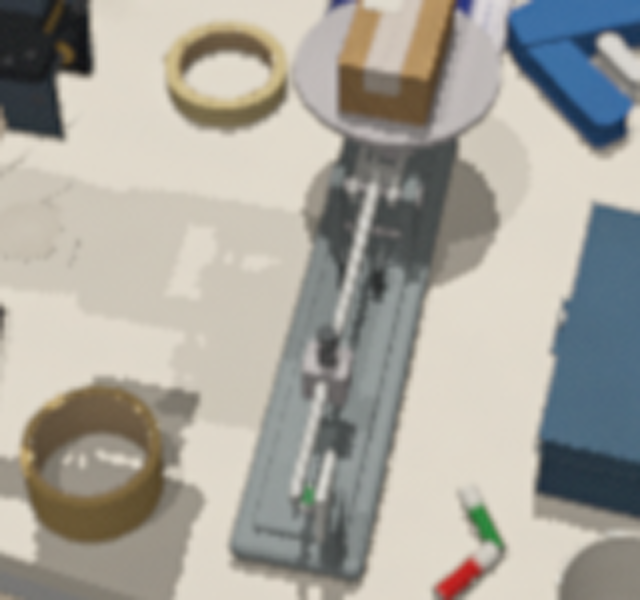

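The last view shows the parcel flat on the pan and the poise at (325,355), with the arm clear of the scale. The heights hold steady and match level.

```bash
python3 -c "
from workcell import finish_job
print(finish_job())"
```

```text
the job is handed in; nothing more can be done
None
```

The parcel lies flat on the middle of the pan and the counterpoise is set; pan and parcel heights put the beam level to about 0.001 rad and still (pointer not read directly), and the job was handed in at about 26 s.

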